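# Load two specimens in order and hold the telescoping camera mast at its second stop

### The arm

A 6-joint arm with a two-finger parallel gripper is mounted at the origin on the work surface. World frame = base frame: x ahead of the robot, y to its left, z up, the work surface at z = 0. Lengths are in mm, angles in rad, forces in N, time in s.
With the tool pointing down it reaches from about 275 to 825 mm from the base axis. Payload 5.2 kg.
Tool frame: the origin (TCP) lies at the very end of the fingers, on their centre line; the grasp point (between the pads) lies 19 mm behind it; z points along the fingers, y is the direction in which the jaws open and shut (so a half turn about z gives the same grasp; the last joint's range is limited). The gripper opens to 93 mm and grips with 3 to 60 N. Pads are 15 mm wide; open, the fingers measure 128 mm over their backs; the gripper's body (75 mm by 188 mm) begins 65 mm behind the grasp point.
Start: joints at [-1.393, 0.259, 1.535, -0, 1.348, -0.203], TCP at [204.435, -510.598, 185.653] pointing down, gripper open.
Joint ranges: [-3.14, 3.14], [-0.91, 2.08], [0.19, 2.58], [-1.22, 4.36], [0.22, 2.71], [-3.12, 3.12]. Speed limits (rad/s): [2.57, 2.57, 3.14, 3.14, 3.14, 3.14].

### API

Orientations are given as [roll, pitch, yaw] about the fixed x, y, z axes, in that order (R = Rz(yaw) Ry(pitch) Rx(roll)).
In Python, from bench import robot gives the robot as it stands. The module is installed in compiled form; this text tells all that it offers. Calls block until the motion is done:
- robot.move_ptp(position, orientation): joint-space move of the TCP to a pose.
- robot.move_linear(position, ori=None, speed=150, f_stop=None): straight line of the TCP; ori=None keeps the orientation; speed is the mean speed in mm/s. With f_stop (N) it stops when the force on the tool has changed by that much, and returns True; else False.
- robot.move_j(angles): joint-space move.
- robot.move_gripper(opening): opening from 0.0 (shut) to 1.0 (fully open); the grip force is fixed at half the most; returns when the fingers have stopped.
- robot.sleep(seconds).
- robot.inverse_kinematics(position, orientation): joint angles nearest the present ones, or None.
- robot.get_image(name): name is "scene" or "top" or "wrist"; returns a dict with "img" (420x560x3 uint8, blue, green, red), "fovy" (degrees; the focal length in pixels is half the picture's height over the tangent of half this angle, whatever the lens; pixels are square), "cx", "cy" (the principal point, pixels), "eye" and "orientation" of the camera in the world. Camera axes: x right, y down, z forward; pixel columns grow to the right and rows downward; lengths in mm; the calibration is good to about 2 mm. A picture is of the moment at which its call begins. There is no depth.
A pose or a line that the arm cannot do raises robot.MotionError and nothing moves.
- robot.hand_in(): hands the job in, once; it reports no verdict.
Readings, each from a call of its own:
- robot.current_t(): time.
- robot.current_qpos(): joint angles.
- robot.current_joint_vel(): joint speeds.
- robot.current_joint_efforts(): joint torques, N m.
- robot.current_tcp_pos(): TCP position.
- robot.current_eef_rot(): TCP orientation.
- robot.current_contact_force(): force on the tool from outside, world axes, zero at the start.
- robot.current_ft_torque(): the same for the moment, N m.
- robot.current_gripper_width(): opening from 0.0 (shut) to 1.0 (fully open).
Only numpy, scipy, OpenCV 4.12 (cv2) and the standard library are available. Lean on these libraries where they do the work, as an engineer would, in place of code of your own. Each camera call takes 0.05 s, during which the arm holds its last target.

### The job

Stand one steel specimen fully home in the pocket of station 1 (the block with one punch dot), then the other in station 2 (two dots). Then pinch the top grip of the camera mast so that its release button is pressed in, pull the mast straight up past its first stop to its second stop, and finish while still holding it there fully extended; do not let go, or it sinks back. Leave the collar, the jar and the screwdriver where they are.

Things in the scene. Friction and masses are not known exactly. Their poses are not given: they have to be found in the camera images.
- specimen_a_mid (a point): one of two identical loose steel test specimens standing upright: waisted round bar, 64 mm tall, both end parts 24 mm in diameter and 22 mm long, waist 17 mm in diameter, alike either way up, about 0.18 kg. The point is its centre, 32 mm above its foot; z runs along its length
- specimen_b_mid (a point): one of two identical loose steel test specimens standing upright: waisted round bar, 64 mm tall, both end parts 24 mm in diameter and 22 mm long, waist 17 mm in diameter, alike either way up, about 0.18 kg. The point is its centre, 32 mm above its foot; z runs along its length
- station1_hole (a point): centre of the pocket mouth of station 1: fixed aluminium block 72 x 72 mm, 30 mm high, with one black punch dot (11 mm in diameter) on its top, 26 mm from the pocket centre towards own +x, between two corner screws. Round upright pocket 27 mm in diameter, 2.5 mm chamfer, 20 mm deep. A fully seated specimen's centre is 12 mm above the rim (42 mm above the table)
- station2_hole (a point): centre of the pocket mouth of station 2: fixed aluminium block 72 x 72 mm, 30 mm high, with two black punch dots side by side (11 mm in diameter) on its top, 26 mm from the pocket centre towards own +x, between two corner screws. Round upright pocket 27 mm in diameter, 2.5 mm chamfer, 20 mm deep. A fully seated specimen's centre is 12 mm above the rim (42 mm above the table)
- mast_grip (a point): point to pinch: centre of the black grip block on top of the telescoping camera mast, 172 mm above the table retracted, 282 mm fully extended. The block is 26 mm wide along own y, its back face 15 mm from here (own -x), its top 24 mm above; from 27 mm below is a collar 44 mm in diameter. A small camera hangs out to own -y, 45 to 110 mm from the mast's axis, lower than this point. z is up, along the mast
- mast_button_face (a point): middle of the outer face of the grey release button, on the own +x side of the grip block at the same height as mast_grip, 20 mm from it (15 mm pressed). Face 22 mm wide, 42 mm tall, pressed along own -x. Pinching block and button together along own x, from above, presses it: 35 mm wide before, 30 mm pressed
- mast_button (a joint): release button, m: 0 out, 0.005 fully pressed; sprung, 2.4 N at rest to 5.4 N fully in. Unless it is pressed more than 0.0035 a latch holds the retracted mast (both tubes) down. It must be kept pressed as the mast starts to rise
- mast_head (a joint): extension of the upper tube, with the grip, out of the middle tube, m: 0 retracted, 0.050 at its stop (the first stop). It comes out first, with about 4.5 N
- mast_mid (a joint): extension of the middle tube out of the fixed outer tube, m: 0 retracted, 0.060 at its stop (the second stop). It follows once the upper tube is at its stop, with about 8 N in all. Both tubes are stopped firmly and sink under their own weight when let go
- collar: bystander, loose, to be left where it is: steel ring 48 mm in diameter, 14 mm high, lying flat; origin at the centre of its underside
- jar: bystander, loose, to be left where it is: white jar with black lid, 44 mm in diameter, 55 mm high; origin at the centre of its underside
- driver: bystander, loose, to be left where it is: screwdriver with black handle lying flat, about 160 mm long along its x; origin under its middle
Things that resemble listed ones, but are neither listed nor needed, are in the scene too. What is shaped like the part that bears specimen_b_mid but green is not meant.

How it is judged (in metres and radians):
On the way, in this order (a step that is already met when the one before it is completed fails the run):
1. a specimen is fully home in station 1 (((horizontal distance between specimen_a_mid and station1_hole below 0.004 m and z of specimen_a_mid in the frame of station1_hole between 0.0095 and 0.0145 m and angle between the z axis of specimen_a_mid and the z axis of station1_hole, either way round below 0.12 rad) or (horizontal distance between specimen_b_mid and station1_hole below 0.004 m and z of specimen_b_mid in the frame of station1_hole between 0.0095 and 0.0145 m and angle between the z axis of specimen_b_mid and the z axis of station1_hole, either way round below 0.12 rad))), for 0.2 s.
2. the other is fully home in station 2 as well (((horizontal distance between specimen_a_mid and station1_hole below 0.004 m and z of specimen_a_mid in the frame of station1_hole between 0.0095 and 0.0145 m and angle between the z axis of specimen_a_mid and the z axis of station1_hole, either way round below 0.12 rad) or (horizontal distance between specimen_b_mid and station1_hole below 0.004 m and z of specimen_b_mid in the frame of station1_hole between 0.0095 and 0.0145 m and angle between the z axis of specimen_b_mid and the z axis of station1_hole, either way round below 0.12 rad)) and ((horizontal distance between specimen_a_mid and station2_hole below 0.004 m and z of specimen_a_mid in the frame of station2_hole between 0.0095 and 0.0145 m and angle between the z axis of specimen_a_mid and the z axis of station2_hole, either way round below 0.12 rad) or (horizontal distance between specimen_b_mid and station2_hole below 0.004 m and z of specimen_b_mid in the frame of station2_hole between 0.0095 and 0.0145 m and angle between the z axis of specimen_b_mid and the z axis of station2_hole, either way round below 0.12 rad))), for 0.2 s.
3. the release button is pressed in with the mast still down (value of joint mast_button above 0.0035 m and value of joint mast_head below 0.01 m), for 0.05 s.
4. the upper tube is out to the first stop (value of joint mast_head above 0.045 m), for 0.05 s.
At the end, for the whole second after the job is handed in: A specimen stands fully home in each station (centre within 4 mm of the pocket's axis and 12 mm above its rim, within 2.5 mm, upright within 0.12 rad); the mast's upper tube is out at least 45 of 50 mm and its middle tube at least 54 of 60 mm, at rest and held in the fingers (all of step 2 and value of joint mast_head above 0.045 m and value of joint mast_mid above 0.054 m and contact force between the fingers and mast_head above 1 N and velocity of joint mast_head between -0.02 and 0.02 m/s and velocity of joint mast_mid between -0.02 and 0.02 m/s); the arm keeps its last pose, push and grip.
It fails at once if the collar is pushed more than 30 mm from its place (distance of collar from where it was at the start of the episode above 0.03 m).
It fails at once if the jar is pushed more than 30 mm from its place (distance of jar from where it was at the start of the episode above 0.03 m).
It fails at once if the driver is pushed more than 30 mm from its place (distance of driver from where it was at the start of the episode above 0.03 m).
It also fails if it takes over 66 s, if anything falls off the work surface, if the arm or the gripper's body presses on something with over 40 N, if the wrist force passes 120 N, or if a joint passes its speed limit or range.

## Working session

There is one attempt and no reset: what is moved stays moved. The work goes in short steps, each a Python script; the robot and the scene stay as the last script left them, time stands still between calls to the robot, and variables do not carry over. Pictures are saved under pics/ and viewed, and the job is handed in when it is done.

```bash
mkdir -p pics
python3 - <<'E'
from bench import robot
import cv2
for n in ("scene","top","wrist"):
    d=robot.get_image(n); cv2.imwrite(f"pics/{n}0.png",d["img"])
    print(n,d["fovy"],d["cx"],d["cy"],d["eye"],d["orientation"])
print(robot.current_t(),robot.current_eef_rot())
E
```

```text
scene 57.14486475012732 275.63482806070414 210.48611639038918 [1086.67213511  151.51767774  865.37275638] [-2.56188138e+00  5.63783781e-04  1.71161804e+00]
top 50.43376684209573 274.6595873468454 211.17196119909144 [ 444.20545858   92.46300284 1323.1912244 ] [-3.00112167e+00 -1.99832903e-03 -1.54518599e+00]
wrist 66.08228158086138 273.91310124955316 209.39650348039524 [ 273.46389977 -482.24255326  384.31038851] [ 2.87011824e+00  4.15918107e-04 -1.19020161e+00]
0.15 [-3.14025276e+00 -2.18746249e-04  3.80867068e-01]
```

View pics/scene0.png

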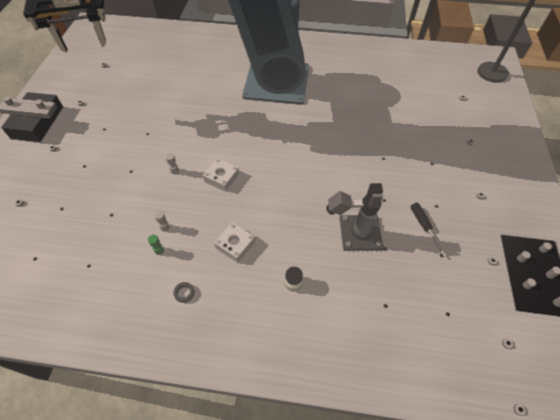

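View pics/top0.png

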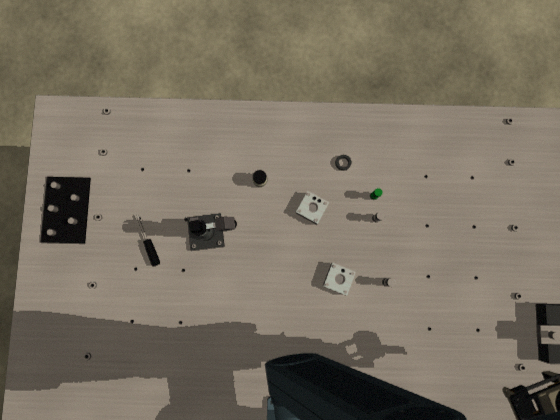

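View pics/wrist0.png

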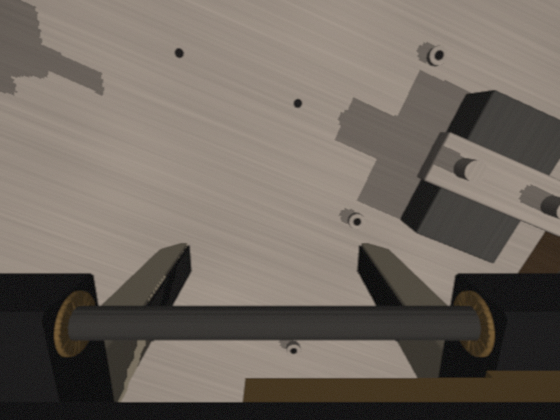

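The top view shows two grey specimens near (376,217) and (386,282), with a green decoy at (376,194). The blocks are at (312,208) and (340,279), the mast at (204,228), the jar at (260,178), the collar at (343,162) and the driver at (150,245). I'll enlarge these areas next.

```bash
cat > h.py <<'E'
import numpy as np, cv2
from scipy.spatial.transform import Rotation as R
def ray(d,u,v):
    f=210/np.tan(np.radians(d["fovy"])/2)
    c=np.array([(u-d["cx"])/f,(v-d["cy"])/f,1.0])
    return np.array(d["eye"],float), R.from_euler("xyz",d["orientation"]).as_matrix()@c
def onz(d,u,v,z):
    e,r=ray(d,u,v); return (e+r*(z-e[2])/r[2])
def proj(d,p):
    f=210/np.tan(np.radians(d["fovy"])/2)
    c=R.from_euler("xyz",d["orientation"]).as_matrix().T@(np.array(p,float)-d["eye"])
    return np.array([d["cx"]+f*c[0]/c[2],d["cy"]+f*c[1]/c[2]])
def crop(img,x0,y0,w,h,s):
    return cv2.resize(img[y0:y0+h,x0:x0+w],None,fx=s,fy=s,interpolation=cv2.INTER_CUBIC)
E
python3 - <<'E'
from h import *
from bench import robot
t=robot.get_image("top"); s=robot.get_image("scene")
a=crop(t["img"],280,150,133,150,4); b=crop(t["img"],120,190,133,75,4)
cv2.imwrite("pics/c1.png",a)
cv2.imwrite("pics/c2.png",crop(s["img"],300,160,160,110,5)) 
cv2.imwrite("pics/c3.png",b)
cv2.imwrite("pics/c4.png",crop(s["img"],130,140,140,120,5))
for n,u,v,z in [("A",376,217,64),("B",386,282,64),("green",376,194,64),("blkTop",312,208,30),("blkBot",340,279,30),("mast",200,228,196),("jar",260,178,55),("collar",343,162,14)]: print(n,onz(t,u,v,z).round(1))
for n,u,v,z in [("s",172,157,64),("s2",160,215,64),("mast",374,187,196)]: print(n,onz(s,u,v,z).round(1))
E
```

```text
A [ 613.  -194.4   64. ]
B [ 430.8 -221.2   64. ]
green [ 679.5 -194.8   64. ]
blkTop [639.3 -14.7  30. ]
blkBot [435.5 -97.8  30. ]
mast [555.6 282.6 196. ]
jar [719.6 139.5  55. ]
collar [ 784.2 -107.4   14. ]
s [ 433.9 -227.5   64. ]
s2 [ 620.3 -203.    64. ]
mast [563.  291.6 196. ]
```

View pics/c1.png

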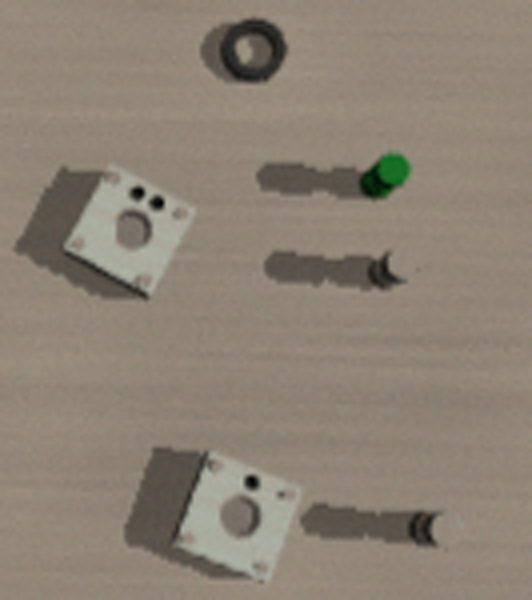

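View pics/c2.png

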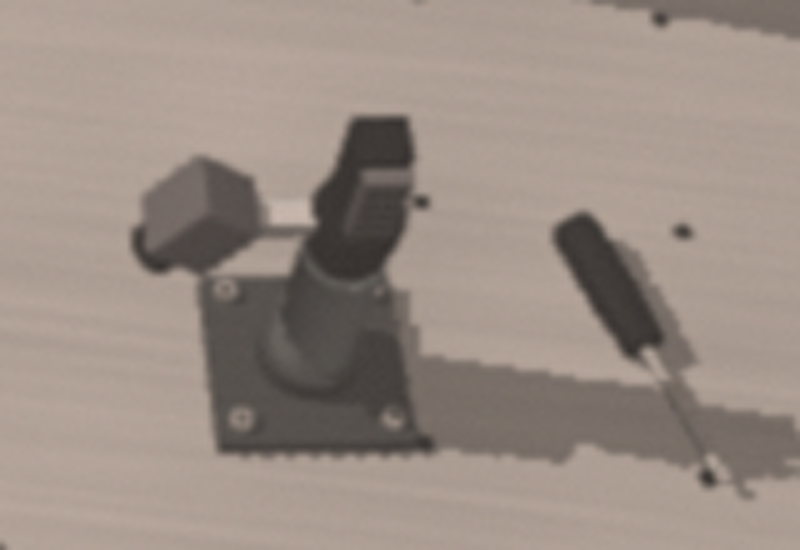

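View pics/c3.png

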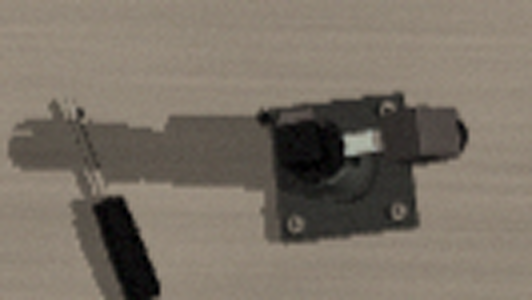

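View pics/c4.png

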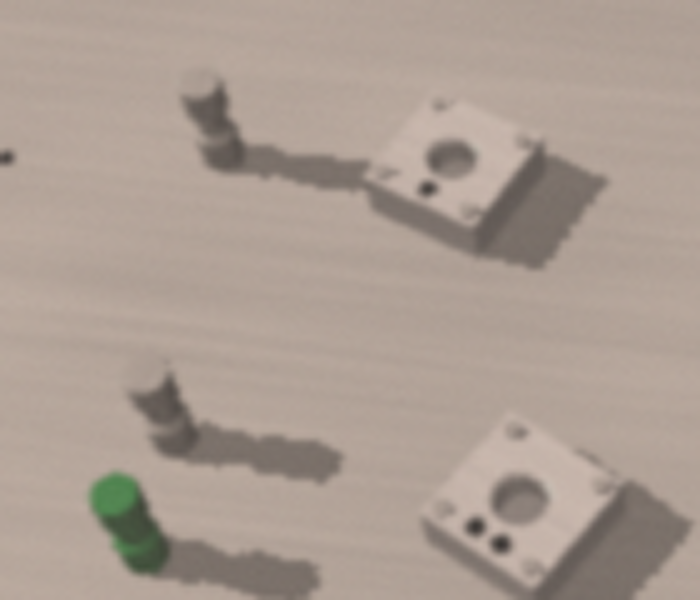

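Station 1, with one dot, is the lower block at top-view (340,279), about (435,-98) in world. Station 2, with two dots, is the upper block at (312,208), about (639,-15). The specimens are the two grey ones at (376,217) and (386,282); the green one at (376,194) is the excluded decoy, and the pegs on the black plate on the far left are also not meant. I'll confirm this close up with the wrist camera.

Run:
```python
from h import *
from bench import robot
w=robot.get_image("wrist")
Rt=R.from_euler("xyz",robot.current_eef_rot()).as_matrix(); Rc=R.from_euler("xyz",w["orientation"]).as_matrix()
print("off",Rt.T@(w["eye"]-robot.current_tcp_pos()),"fwd in tool",Rt.T@Rc[:,2], "right in tool",Rt.T@Rc[:,0])
t0=robot.current_t()
robot.move_ptp([430,-130,190],[np.pi,0,0])
print("dt",robot.current_t()-t0, robot.current_tcp_pos())
w=robot.get_image("wrist"); cv2.imwrite("pics/w1.png",w["img"]); print(w["eye"],w["orientation"])
for p in ([430,-224,64],[435,-98,30],[616,-198,64],[639,-15,30]): print(proj(w,p))
```

```text
off [  74.5870164    -0.48290031 -199.2801071 ] fwd in tool [-2.68413340e-01  8.54314870e-04  9.63303456e-01] right in tool [-2.10489276e-04  9.99999531e-01 -9.45509530e-04]
dt 1.625 [ 430.06145927 -130.71457242  190.04984375]
[ 504.43537566 -130.13146144  389.42937292] [ 2.87040547e+00 -1.79347333e-03 -1.57143524e+00]
[364.23595822 194.33601572]
[244.94756947 183.42424827]
[350.39017714 -12.17872745]
[153.26948561 -25.72530578]
```

View pics/w1.png

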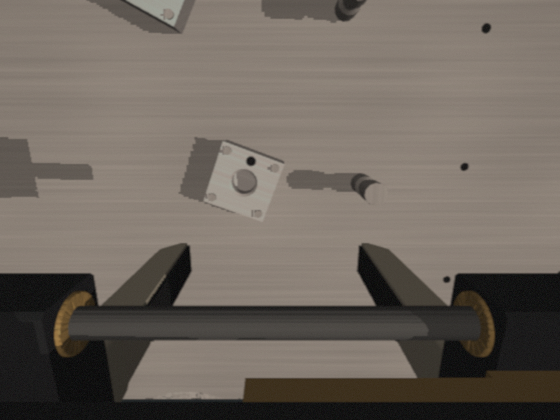

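The wrist view shows station 1, with its single dot at (251,160) and its pocket at about (245,181). Specimen B's top is at about (375,193). I'll zoom in to measure both.

Run:
```python
from h import *
im=cv2.imread("pics/w1.png")
a=crop(im,200,130,100,100,6)
cv2.imwrite("pics/w1a.png",np.hstack([a[:,:400*1],crop(im,345,165,66,100,6)]) if 0 else a)
cv2.imwrite("pics/w1b.png",crop(im,345,165,50,50,12))
```

```text
(no output)
```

View pics/w1a.png

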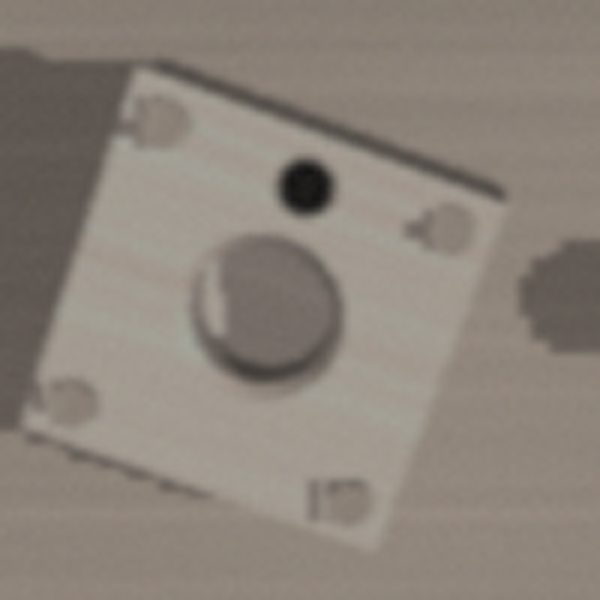

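View pics/w1b.png

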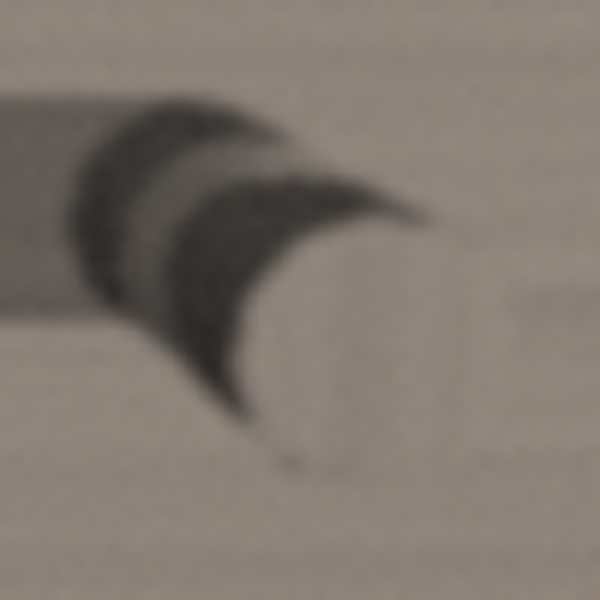

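Run:
```python
from h import *
d=dict(fovy=66.08228158086138,cx=273.91310124955316,cy=209.39650348039524,eye=np.array([504.43537566,-130.13146144,389.42937292]),orientation=[2.87040547,-1.79347333e-03,-1.57143524])
print("spec",onz(d,376.2,194.7,64),"foot?",onz(d,345+ (170/12),165+ 210/12.,0)); print("hole",onz(d,243.8,181.7,30), onz(d,200+260.5/6-.4,130+314/6-.4,30))
print("dot",onz(d,200+306/6-.4,130+187/6-.4,30))
from bench import robot
t=robot.get_image("top"); s=robot.get_image("scene")
# hole / spec in top & scene crops
print("top hole1",onz(t,280+241/4-.4,150+517/4-.4,30),"hole2",onz(t,280+133/4-.4,150+230/4-.4,30))
print("scene hole1",onz(s,130+451/5-.4,140+159/5-.4,30),"hole2",onz(s,130+520/5-.4,140+500/5-.4,30))
print("scene specB",onz(s,130+203/5-.4,140+82/5-.4,64),"A",onz(s,130+148/5-.4,140+372/5-.4,64))
```

```text
spec [ 429.60146993 -236.40237213   64.        ] foot? [ 430.2153952  -235.14792255    0.        ]
hole [436.976453   -96.75404428  30.        ] [436.71036201 -95.8632902   30.        ]
dot [ 460.50068911 -104.89614672   30.        ]
top hole1 [435.93713293 -97.36991896  30.        ] hole2 [642.03076142 -17.10882072  30.        ]
scene hole1 [438.56217901 -97.25692817  30.        ] hole2 [644.73005715 -16.37117074  30.        ]
scene specB [ 431.09555028 -233.42338183   64.        ] A [ 617.75429937 -205.8595717    64.        ]
```

Run:
```python
from h import *
from bench import robot
O=[np.pi,0,0]
robot.move_ptp([430,-235.7,110],O)
robot.move_gripper(0.6)
w=robot.get_image("wrist"); cv2.imwrite("pics/w2.png",w["img"])
robot.move_linear([430,-235.7,34],O,speed=120,f_stop=8)
print(robot.current_tcp_pos(),robot.current_contact_force())
robot.move_gripper(0.0); print("width",robot.current_gripper_width()*93)
robot.move_linear([430,-235.7,110],O,speed=150)
print(robot.current_t(),robot.current_contact_force(),robot.current_gripper_width()*93)
w=robot.get_image("wrist"); cv2.imwrite("pics/w3.png",w["img"])
```

```text
[ 430.39767921 -236.04394237   34.44123293] [-0.06096189  0.67729966 -0.22451023]
width 0.5704630801808055
5.925 [-0.48551452  0.23960142 -0.67039058] 0.6037658850204434
```

View pics/w3.png

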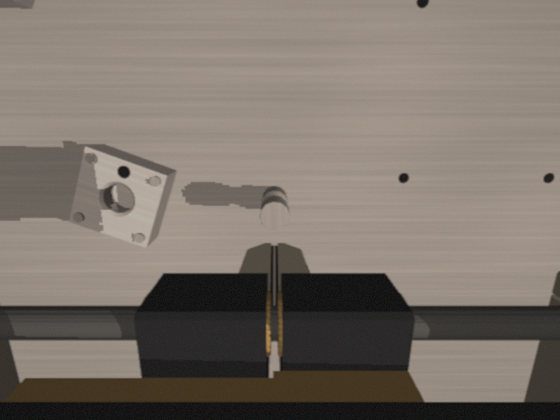

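The grasp missed. The specimen still stands, with its top at (275,213), further out in +x than the closed fingers. I'll measure again.

Run:
```python
from h import *
from bench import robot
w=robot.get_image("wrist"); print(w["eye"],w["orientation"],robot.current_tcp_pos(),robot.current_eef_rot())
im2=cv2.imread("pics/w2.png")
cv2.imwrite("pics/w23.png",np.hstack([crop(im2,225,150,100,130,4),crop(w["img"],225,150,100,130,4)]))
print(onz(w,275,213,64), "hole",onz(w,119,197,30),"dot",onz(w,124,172,30))
```

```text
[ 503.9797877  -234.82465526  308.2478534 ] [ 2.86888353e+00 -1.34127396e-04 -1.57102230e+00] [ 429.23428714 -235.01799834  108.79106397] [-3.13998779e+00  1.75234802e-03 -3.48814372e-05]
[ 432.72056252 -235.6977825    64.        ] hole [437.59236939 -97.6998731   30.        ] dot [ 459.85167586 -104.91503649   30.        ]
```

View pics/w23.png

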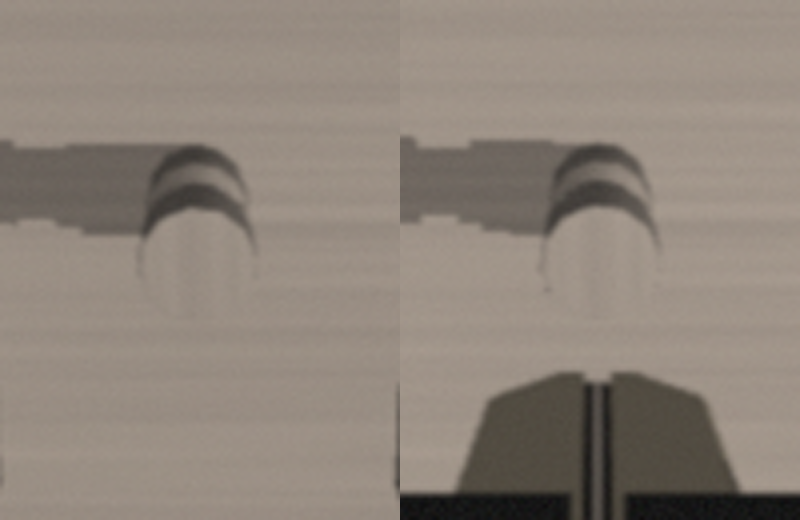

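Run:
```python
from h import *
from bench import robot
w=robot.get_image("wrist")
p=robot.current_tcp_pos(); print(proj(w,p),proj(w,p+[7.5,0,0]),proj(w,p+[-7.5,0,0]))
print(robot.current_qpos(),robot.current_gripper_width())
for n in("scene","top"):
    d=robot.get_image(n); cv2.imwrite(f"pics/{n}1.png",crop(d["img"],100,100,200,150,4) if n=="scene" else crop(d["img"],280,180,150,150,4))
    print(n,proj(d,p))
```

```text
[274.38587018 237.12567307] [274.38765479 226.28949424] [274.38411932 247.7570256 ]
[-7.29400411e-01  2.20905852e-01  1.78608392e+00 -1.04851826e-05
  1.13713068e+00  8.41447870e-01] 0.004722296126541032
scene [165.92253961 144.12936426]
top [395.30014028 282.99480126]
```

View pics/scene1.png

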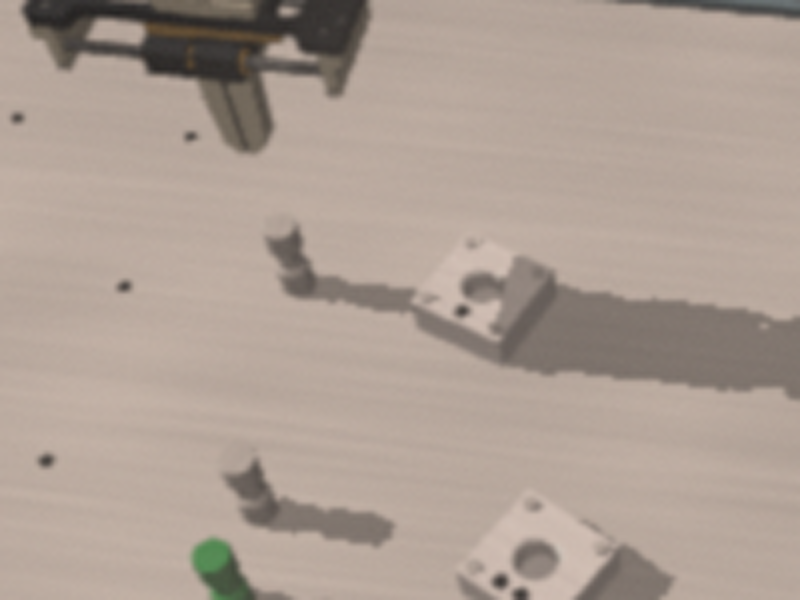

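View pics/top1.png

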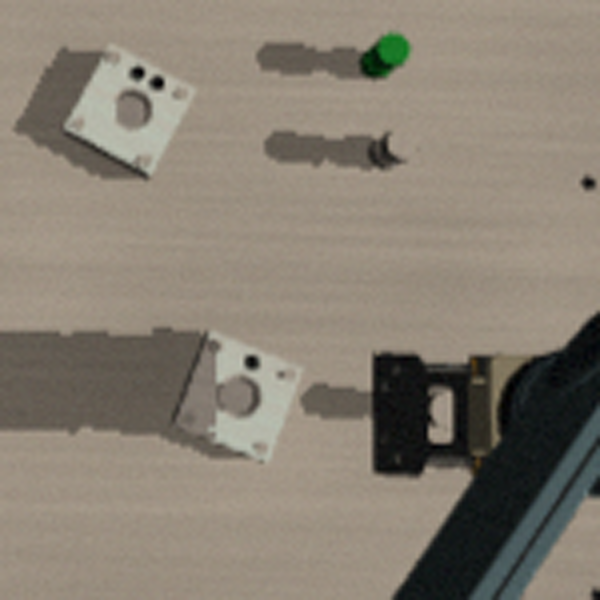

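Run:
```python
from h import *
from bench import robot
p=np.array(robot.current_tcp_pos()); ds=[robot.get_image("wrist"),robot.get_image("scene")]
cv2.imwrite("pics/tip.png",crop(ds[1]["img"],100,90,130,100,6))
px=[(274.5,243),(164.5,136)]
A=np.zeros((3,3));b=np.zeros(3)
for d,(u,v) in zip(ds,px):
    e,r=ray(d,u,v); r/=np.linalg.norm(r); M=np.eye(3)-np.outer(r,r); A+=M;b+=M@e
x=np.linalg.solve(A,b); print("tip",x,"tcp",p); print([proj(d,x) for d in ds])
```

```text
tip [ 434.83849439 -232.47808895  141.45148139] tcp [ 429.44047817 -235.2300408   108.99600309]
[array([269.43364705, 248.63955179]), array([163.20981421, 137.02123363])]
```

View pics/tip.png

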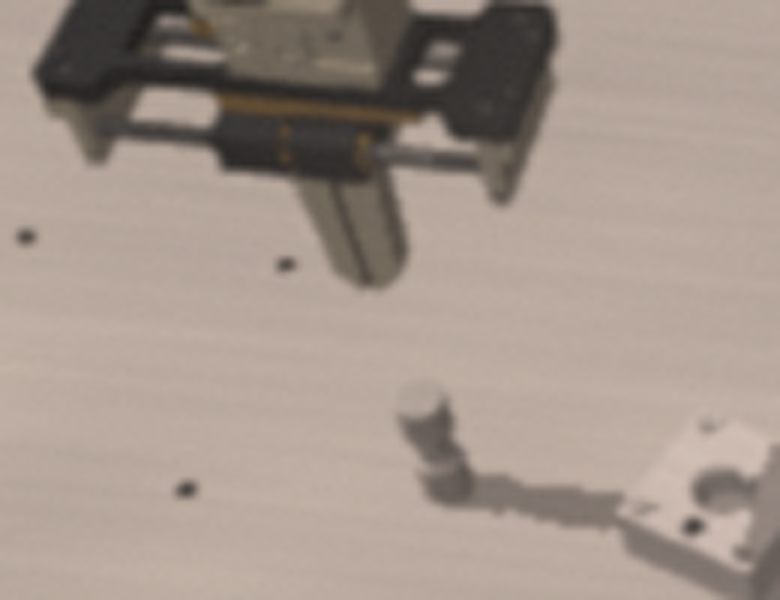

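In both views the fingertips triangulate to about 25–30 mm above the reported TCP, which explains closing over the specimen's top. I'll check it by touching the bare table gently.

Run:
```python
from h import *
from bench import robot
O=[np.pi,0,0]
robot.move_linear([430,-290,45],O,speed=200)
f0=np.array(robot.current_contact_force())
r=robot.move_linear([430,-290,-35],O,speed=40,f_stop=5)
print(r,robot.current_tcp_pos(),robot.current_contact_force()-f0)
w=robot.get_image("wrist");cv2.imwrite("pics/w4.png",w["img"])
robot.move_linear([430,-290,60],O,speed=200)
print(robot.current_t())
```

```text
True [ 429.97041231 -289.97192627  -32.71503894] [-1.40734296  0.17908339  4.34966118]
9.3
```

View pics/w4.png

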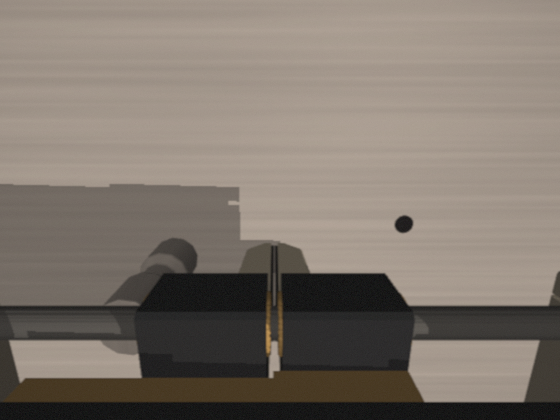

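The table contact came at a reported z of -32.7, so the real fingertips end about 32.5 mm behind the stated TCP. I'll correct for that. I also need to check for a lateral tool offset.

```bash
cat >> h.py <<'E'
H=32.5   # real fingertip is H above reported TCP
O=[np.pi,0,0]
E
python3 - <<'E'
from h import *
from bench import robot
w=robot.get_image("wrist"); s=robot.get_image("scene")
p=np.array(robot.current_tcp_pos())
for dx in(-7.5,0,7.5): print(dx,proj(w,p+[dx,0,H]),proj(s,p+[dx,0,H]))
cv2.imwrite("pics/tip2.png",np.hstack([crop(w["img"],235,200,80,100,6)[:, :480],crop(s["img"],130,90,50,100,6)]))
E
```

```text
-7.5 [273.37410143 269.9962413 ] [149.04596692 144.52971248]
0 [273.36548187 257.84081652] [148.15950651 146.57788667]
7.5 [273.35666933 245.41325161] [147.26607677 148.64216354]
```

View pics/tip2.png

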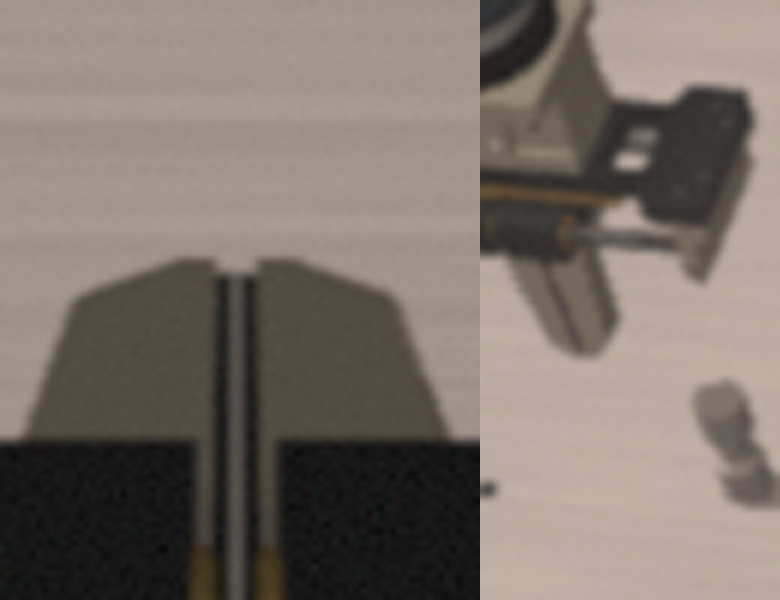

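The prediction with the offset matches both views (wrist row 243 against 245, scene 147,149), so the offset is only along the fingers. Now I'll grasp specimen B.

Run:
```python
from h import *
from bench import robot
x,y=431.8,-235.7
robot.move_linear([x,y,60],O,speed=200)
robot.move_gripper(0.6)
robot.move_linear([x,y,34-H],O,speed=120,f_stop=8)
robot.move_gripper(0.0); print("width",robot.current_gripper_width()*93)
robot.move_linear([x,y,70-H+15],O,speed=150)
print(robot.current_t(),robot.current_tcp_pos(),robot.current_contact_force(),robot.current_gripper_width()*93)
w=robot.get_image("wrist"); cv2.imwrite("pics/w5.png",w["img"])
p=np.array(robot.current_tcp_pos()); print(proj(w,[x,y,p[2]+H-34+64]),proj(w,[437.2,-97.2,30]))
```

```text
width 23.5151640892191
12.5833 [ 431.57353583 -235.5327973    52.13963559] [-0.39886213  1.09740477 -3.24958125] 23.378266145231173
[275.05681476 282.7655429 ] [ 81.48128021 219.07735441]
```

View pics/w5.png

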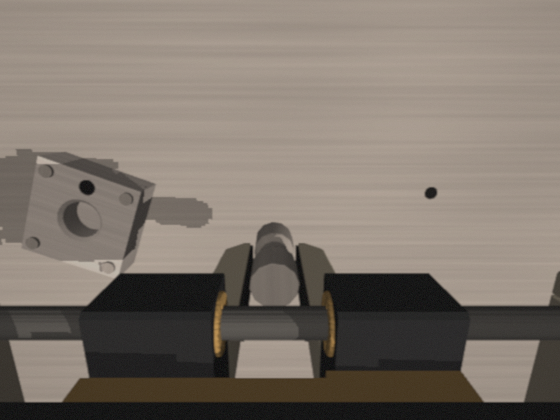

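Gripped at 23.5 mm and upright. The pocket projects to within 1 px of where it appears (82,218). Now inserting into station 1.

Run:
```python
from h import *
from bench import robot
x,y=437.2,-97.2
robot.move_linear([x,y,54],O,speed=200)
w=robot.get_image("wrist"); cv2.imwrite("pics/w6.png",w["img"])
robot.move_linear([x,y,40],O,speed=100,f_stop=10)
f0=np.array(robot.current_contact_force())
r=robot.move_linear([x,y,44-H-1.5],O,speed=40,f_stop=10)
print(r,robot.current_tcp_pos(),robot.current_contact_force()-f0,robot.current_t())
```

```text
True [436.81258095 -96.86373369  11.57508002] [-0.43190069  1.22156103  8.40877557] 14.5
```

View pics/w6.png

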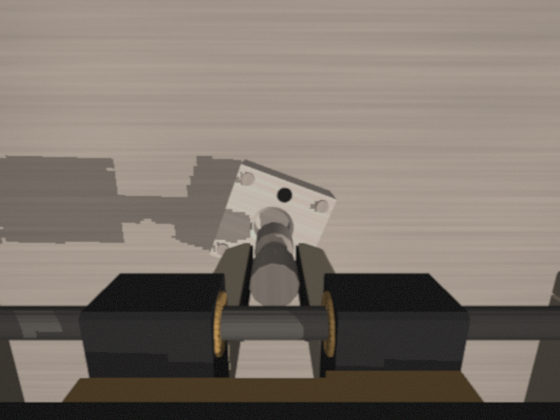

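It stopped on contact at fingertip z 44.1 mm, which is the seated height. Releasing, then looking at specimen A and station 2.

Run:
```python
from h import *
from bench import robot
p=robot.current_tcp_pos()
robot.move_gripper(0.6)
robot.move_linear([p[0],p[1],60],O,speed=200)
w=robot.get_image("wrist"); cv2.imwrite("pics/w7.png",w["img"])
robot.move_linear([615,-115,130],O,speed=250)
w=robot.get_image("wrist"); cv2.imwrite("pics/w8.png",w["img"])
print(robot.current_t(),w["eye"],w["orientation"],proj(w,[617,-206,64]),proj(w,[643,-17,30]))
import pickle; pickle.dump(w,open("w8.pkl","wb"))
```

```text
16.6333 [ 688.50095032 -114.1818899   327.53472535] [ 2.86701416e+00 -2.64075588e-04 -1.57091038e+00] [382.40146729 206.26411756] [168.79175344 169.5554116 ]
```

View pics/w7.png

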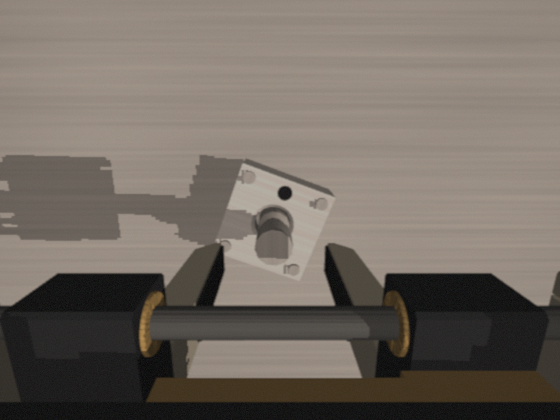

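View pics/w8.png

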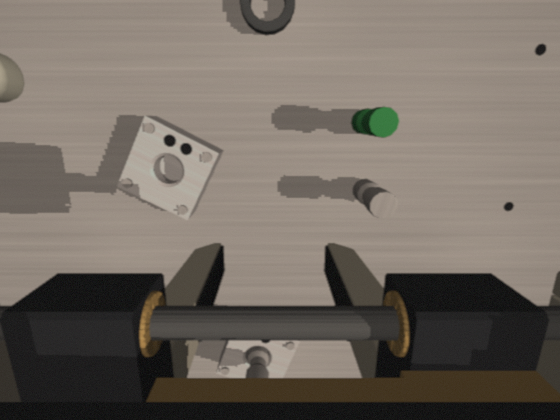

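Specimen B stands seated in station 1. The new view shows the grey specimen A's top at about (384,204), the green decoy at (383,122), and station 2's two dots at (170,141) and (186,149) with its pocket at about (169,168). Enlarging once to confirm.

Run:
```python
from h import *
im=cv2.imread("pics/w8.png")
cv2.imwrite("pics/w8a.png",np.hstack([crop(im,110,105,66,80,6),crop(im,345,165,66,80,6)]))
```

```text
(no output)
```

View pics/w8a.png

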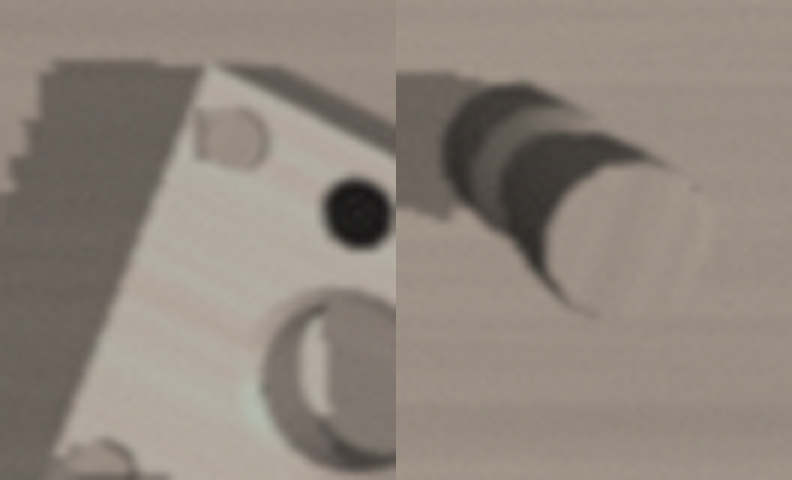

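Run:
```python
from h import *
from bench import robot
import pickle; w=pickle.load(open("w8.pkl","rb"))
a=onz(w,383.2,205.1,64); h=onz(w,170.4,167.9,30); print("A",a,"hole2",h)
x,y=a[:2]
im=w["img"]; cv2.imwrite("pics/w8h.png",crop(im,140,130,60,75,8))
robot.move_linear([x,y,60],O,speed=250)
robot.move_linear([x,y,34-H],O,speed=120,f_stop=8)
robot.move_gripper(0.0); print("width",robot.current_gripper_width()*93)
robot.move_linear([x,y,54],O,speed=150)
print(robot.current_t(),robot.current_tcp_pos(),robot.current_gripper_width()*93)
w=robot.get_image("wrist"); cv2.imwrite("pics/w9.png",w["img"]); print(proj(w,[h[0],h[1],30]))
```

```text
A [ 618.0189713  -206.58201827   64.        ] hole2 [644.53530162 -18.62142722  30.        ]
width 23.132838654331096
19.0 [ 617.65623581 -206.38562342   53.48876768] 23.23812287057995
[  7.47596546 189.69501208]
```

View pics/w9.png

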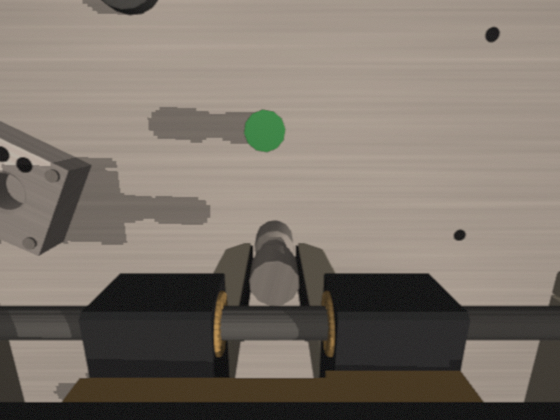

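View pics/w8h.png

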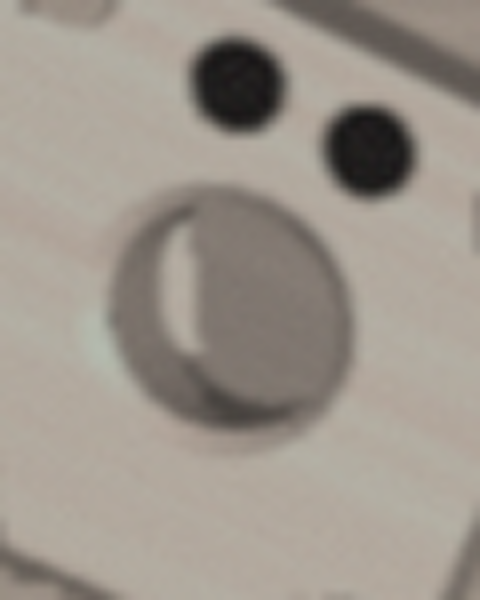

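Run:
```python
from h import *
from bench import robot
import pickle; w=pickle.load(open("w8.pkl","rb"))
h=onz(w,168.2,168.1,30); print(h)
x,y=643.8,-16.8
robot.move_linear([x,y,60],O,speed=220)
w=robot.get_image("wrist"); cv2.imwrite("pics/w10.png",w["img"])
robot.move_linear([x,y,40],O,speed=100,f_stop=10)
f0=np.array(robot.current_contact_force())
r=robot.move_linear([x,y,44-H-1.5],O,speed=40,f_stop=10)
print(r,robot.current_tcp_pos(),robot.current_contact_force()-f0,robot.current_t())
```

```text
[644.35032394 -16.57259082  30.        ]
True [643.26955795 -16.63961215  11.50886547] [-1.1663223  -0.40889316  5.86814495] 21.15
```

View pics/w10.png

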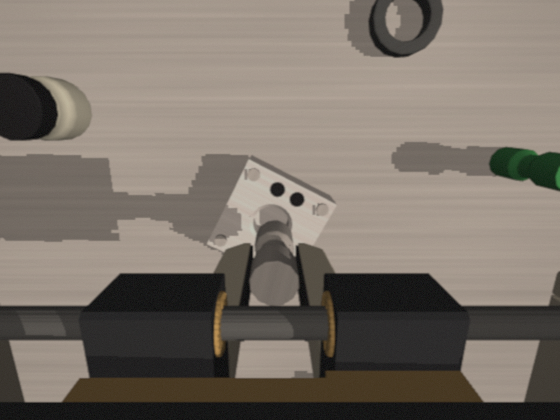

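Seated at fingertip z 44.0 mm. Releasing and moving to look at the mast.

Run:
```python
from h import *
from bench import robot
import pickle
p=robot.current_tcp_pos()
robot.move_gripper(0.6)
robot.move_linear([p[0],p[1],80],O,speed=200)
w=robot.get_image("wrist"); cv2.imwrite("pics/w11.png",w["img"])
for yaw in(np.pi/2,-np.pi/2):
    for z in (320,250,140): print(yaw,z,robot.inverse_kinematics([560,288,z],[np.pi,0,yaw]))
robot.move_linear([p[0],p[1],240],O,speed=300)
robot.move_ptp([560,280,320],[np.pi,0,np.pi/2])
w=robot.get_image("wrist"); cv2.imwrite("pics/w12.png",w["img"]); pickle.dump(w,open("w12.pkl","wb"))
print(robot.current_t(),w["eye"],w["orientation"],proj(w,[560,288,196]))
```

```text
1.5707963267948966 320 [ 2.98138041e-01  3.63013811e-01  1.07065846e+00 -4.44089210e-16
  1.70792039e+00  2.98138041e-01]
1.5707963267948966 250 [ 2.98138041e-01  3.74265194e-01  1.21781379e+00 -4.44089210e-16
  1.54951367e+00  2.98138041e-01]
1.5707963267948966 140 [ 2.98138041e-01  4.31685123e-01  1.39797774e+00 -4.44089210e-16
  1.31192979e+00  2.98138041e-01]
-1.5707963267948966 320 [ 0.29813804  0.36301381  1.07065846  0.          1.70792039 -2.84345461]
-1.5707963267948966 250 [ 0.29813804  0.37426519  1.21781379  0.          1.54951367 -2.84345461]
-1.5707963267948966 140 [ 0.29813804  0.43168512  1.39797774  0.          1.31192979 -2.84345461]
24.3667 [560.74981002 354.2245516  517.68497528] [ 2.86796585e+00  2.57069417e-03 -2.20268787e-03] [274.13288627 186.56713037]
```

View pics/w11.png

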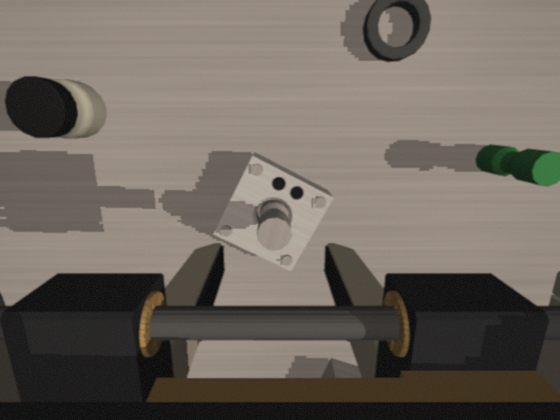

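View pics/w12.png

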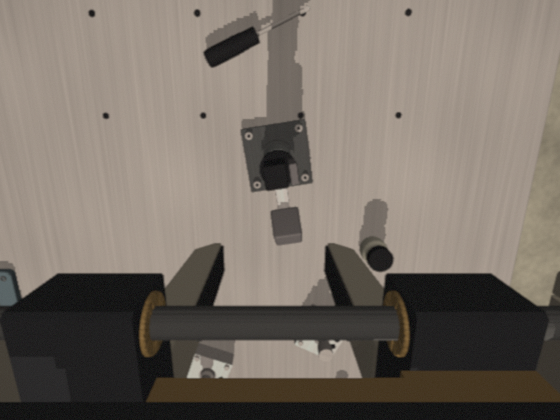

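Specimen A is seated in station 2. In the mast view the black grip is at about (276,175), the grey button on its right at (293,174), and the hanging camera at (286,225). The image's right side is world +x. Enlarging to get the grip's yaw and centre.

Run:
```python
from h import *
im=cv2.imread("pics/w12.png")
c=crop(im,235,110,85,90,6.6)
c=np.clip((c/255.)**0.5*255,0,255).astype(np.uint8)
cv2.imwrite("pics/w12a.png",c)
```

```text
(no output)
```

View pics/w12a.png

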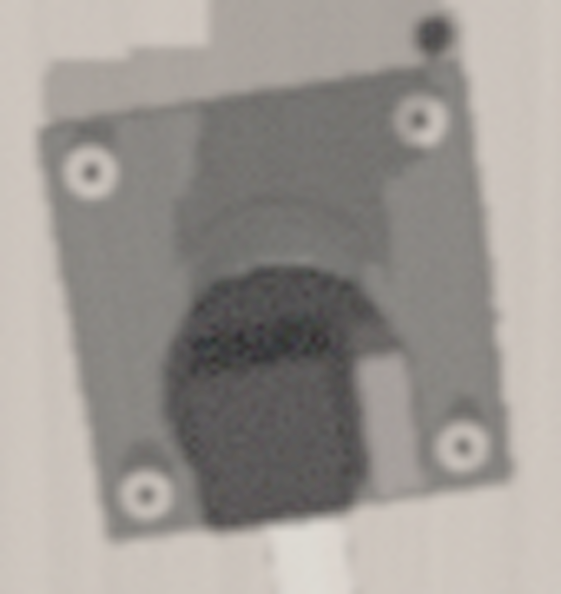

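Run:
```python
from h import *
import pickle; w=pickle.load(open("w12.pkl","rb"))
def q(x,y,z): return onz(w,235+(x+.5)/6.6-.5,110+(y+.5)/6.6-.5,z)[:2]
TL,TR,BR,BL=[q(*c,196) for c in((190,376),(352,355),(365,510),(208,528))]
print(TL,TR,BR,BL)
d=(TR-TL+BR-BL); print("yaw x-edges",np.degrees(np.arctan2(d[1],d[0])))
d=(TL-BL+TR-BR); print("yaw y-edges",np.degrees(np.arctan2(-d[0],d[1])))
s=[q(*c,6) for c in((90,172),(420,120),(462,446),(145,494))]
print("screws",s,"centre",np.mean(s,axis=0)); d=s[1]-s[0]+s[2]-s[3]; print("yaw base",np.degrees(np.arctan2(d[1],d[0])))
a=np.arctan2(d[1],d[0]); X=np.array([np.cos(a),np.sin(a)])
print("centre from back face",(TL+BL)/2+15*X, "size",np.linalg.norm(TR-TL),np.linalg.norm(TL-BL))
print("button edge",q(412,355,193)-((TL+BL)/2+15*X), q(425,490,193)-((TL+BL)/2+15*X))
```

```text
[549.29582515 308.36313929] [573.75372653 311.48814413] [575.97876223 287.68247219] [551.81189924 284.89634942]
yaw x-edges 6.931219475431084
yaw y-edges 5.727229436873716
screws [array([519.61456245, 329.20428213]), array([596.74570616, 340.86163656]), array([608.3210351 , 264.15382191]), array([531.2251055 , 252.44907879])] centre [563.9766023  296.66720485]
yaw base 8.613599617239904
centre from back face [565.38467509 298.87629479] size 24.656735293554974 23.601289280775354
button edge [17.61776709 12.19630466] [19.98678964 -8.67635229]
```

The mast axis is at about (565,297.5), own yaw about 8° (base 8.6°, grip edges 6–7°), with own +x towards world +x, where the button is. I'll hover above it to verify, then pinch.

Run:
```python
from h import *
from bench import robot
import pickle
M=[np.pi,0,np.pi/2+np.radians(8)]
robot.move_linear([565,297.5,205],M,speed=150)
robot.move_gripper(0.75)
w=robot.get_image("wrist"); cv2.imwrite("pics/w13.png",w["img"]); pickle.dump(w,open("w13.pkl","wb"))
s=robot.get_image("scene"); cv2.imwrite("pics/s13.png",crop(s["img"],300,80,140,110,5))
X=np.array([np.cos(np.radians(8)),np.sin(np.radians(8))]);Y=np.array([-X[1],X[0]])
for a,b in((-15,13),(10,13),(10,-13),(-15,-13)): print(proj(w,[*(np.array([565,297.5])+a*X+b*Y),196]).round(1))
print(robot.current_t(),robot.current_tcp_pos())
```

```text
[251.5 214.5]
[288.6 214.5]
[288.1 250.3]
[252.2 250.3]
25.8833 [565.01239712 297.50440049 205.02708084]
```

View pics/w13.png

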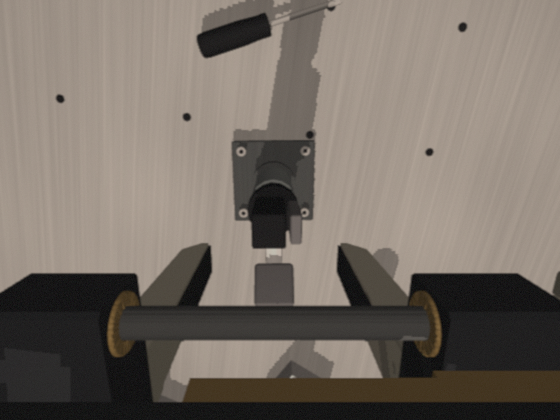

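View pics/s13.png

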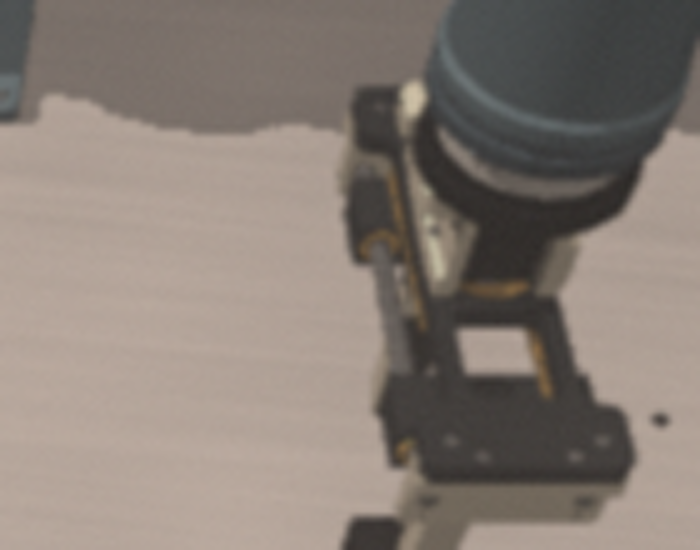

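The grip's top face spans columns 251–287 with its lower edge at row 248, against a prediction of 251–288 and 250. It is square to the jaws. Descending and pinching.

Run:
```python
from h import *
from bench import robot
M=[np.pi,0,np.pi/2+np.radians(8)]
f0=np.array(robot.current_contact_force())
r=robot.move_linear([565,298,122.5],M,speed=70,f_stop=8)
print(r,robot.current_tcp_pos(),robot.current_contact_force()-f0)
if not r:
    robot.move_gripper(0.0)
    robot.sleep(0.3)
    print("width",robot.current_gripper_width()*93,robot.current_contact_force()-f0)
w=robot.get_image("wrist"); cv2.imwrite("pics/w14.png",w["img"])
print(robot.current_t())
```

```text
False [565.38686554 298.12400826 123.11951782] [ 0.25406947 -0.16687     0.30150283]
width 27.79903346689123 [-4.12830292 -1.0845444   1.21102623]
28.2917
```

View pics/w14.png

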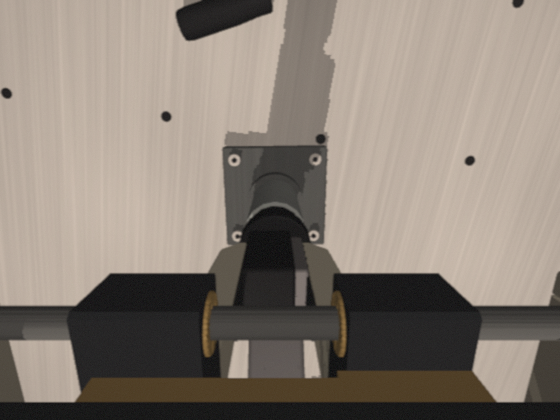

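Width reads 27.8 mm (the 24 mm bars read 23.3), so the button is fully in. Lifting in stages.

Run:
```python
from h import *
from bench import robot
M=[np.pi,0,np.pi/2+np.radians(8)]
def st(n,f0): print(n,robot.current_tcp_pos().round(1) if hasattr(robot.current_tcp_pos(),'round') else robot.current_tcp_pos(),(np.array(robot.current_contact_force())-f0).round(1),round(robot.current_gripper_width()*93,2),robot.current_t())
f0=np.array(robot.current_contact_force())
r=robot.move_linear([565,298,122.5+20],M,speed=40,f_stop=25); st(r,f0)
if not r:
    r=robot.move_linear([565,298,122.5+46],M,speed=40,f_stop=25); st(r,f0)
w=robot.get_image("wrist"); cv2.imwrite("pics/w15.png",w["img"])
```

```text
False [563.7 297.8 142.8] [-0.8  0.5 -5.5] 28.45 28.9417
False [563.7 297.8 168.8] [-1.2  0.4 -5.3] 28.5 29.7417
```

View pics/w15.png

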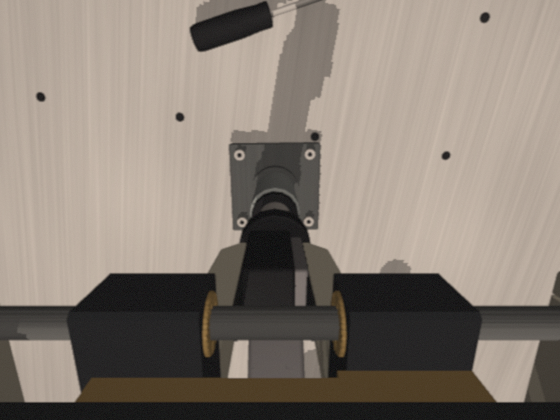

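The upper tube is coming out at about 5 N and the grip is unchanged. Continuing to the second stop.

Run:
```python
from h import *
from bench import robot
M=[np.pi,0,np.pi/2+np.radians(8)]
f0=np.array(robot.current_contact_force())
def st(n): print(n,np.round(robot.current_tcp_pos(),1),(np.array(robot.current_contact_force())-f0).round(1),round(robot.current_gripper_width()*93,2),robot.current_t())
x,y=564.3,297.9
r=robot.move_linear([x,y,122.5+60],M,speed=30,f_stop=20); st(r)
robot.sleep(0.1)
r=robot.move_linear([x,y,122.5+100],M,speed=40,f_stop=20); st(r)
r=robot.move_linear([x,y,122.5+116],M,speed=15,f_stop=9); st(r)
robot.sleep(0.5); st("end")
w=robot.get_image("wrist"); cv2.imwrite("pics/w16.png",w["img"])
s=robot.get_image("scene"); cv2.imwrite("pics/s16.png",s["img"])
cv2.imwrite("pics/s16a.png",crop(s["img"],290,60,160,115,5))
st("end")
```

```text
False [563.7 297.8 183.1] [ 0.6  0.7 -2.3] 27.73 30.4083
False [563.7 297.8 223.2] [-0.3  0.7 -4.2] 28.3 31.6583
True [563.2 297.7 231.8] [ 5.5  2.7 -1.5] 28.36 32.3833
end [562.8 297.6 229.9] [11.8  3.5 -1.4] 27.87 32.8833
end [562.8 297.6 229.9] [11.6  2.4 -0.1] 27.81 32.9833
```

View pics/w16.png

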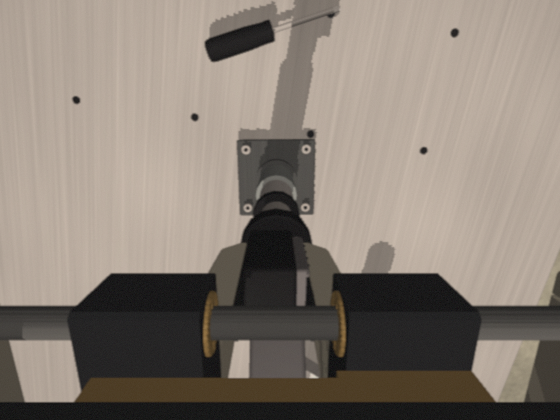

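View pics/s16.png

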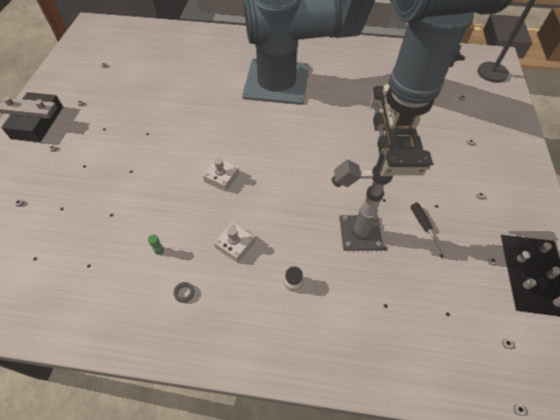

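The hand sits 107 mm above its pinch height. The f_stop was tripped partly by side load, so it isn't clear the second stop was reached. I'll nudge upward while watching the vertical force.

Run:
```python
from h import *
from bench import robot
M=[np.pi,0,np.pi/2+np.radians(8)]
f0=np.array(robot.current_contact_force()); print("abs",f0.round(1),np.round(robot.current_eef_rot(),3))
def st(n): print(n,np.round(robot.current_tcp_pos(),1),(np.array(robot.current_contact_force())).round(1),round(robot.current_gripper_width()*93,2),robot.current_t())
for z in (231,232,233,234,235):
    r=robot.move_linear([563.8,297.8,z],M,speed=10,f_stop=25); robot.sleep(0.1); st((z,r))
    if r or robot.current_contact_force()[2]-f0[2]<-10: break
robot.sleep(0.5); st("end")
s=robot.get_image("scene"); cv2.imwrite("pics/s17.png",crop(s["img"],320,120,130,110,6))
```

```text
abs [ 5.7  0.9 -1.4] [-3.136e+00  1.000e-03  1.711e+00]
(231, False) [563.2 297.7 230.6] [ 1.2  0.3 -4. ] 27.88 33.5833
(232, False) [563.3 297.7 232. ] [-0.9  0.1 -3.3] 28.33 33.9333
(233, False) [563.4 297.7 232.8] [-2.6 -0.1 -4.6] 27.72 34.2833
(234, False) [563.3 297.7 232.9] [ -0.4   0.5 -12.8] 28.12 34.6333
end [563.3 297.7 232.9] [  0.    0.8 -20.1] 28.0 35.1333
```

View pics/s17.png

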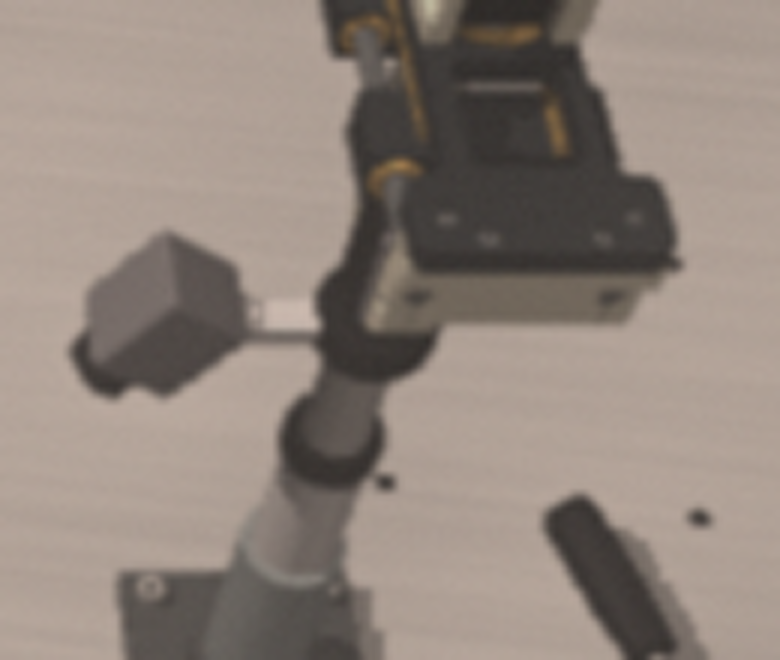

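A firm stop was met at z 232.9, which is 110 mm above the pinch height, with the pull rising to 20 N. Now I'll check that it holds steady.

Run:
```python
from h import *
from bench import robot
for i in range(4):
    robot.sleep(0.4); print(np.round(robot.current_tcp_pos(),2),np.round(robot.current_contact_force(),1),round(robot.current_gripper_width()*93,2),np.abs(robot.current_joint_vel()).max().round(4),robot.current_t())
d=robot.get_image("scene"); cv2.imwrite("pics/s18.png",np.hstack([crop(d["img"],190,145,75,120,5),crop(d["img"],335,120,75,120,5)]))
```

```text
[563.3  297.67 233.06] [ -0.8   0.4 -25.9] 27.99 0.0018 35.5833
[563.29 297.67 233.05] [ -0.4   1.1 -25.5] 27.84 0.0018 35.9833
[563.26 297.67 232.99] [ -2.3   2.1 -26.1] 28.12 0.0021 36.3833
[563.28 297.65 233.02] [ -1.6   0.6 -26.6] 28.1 0.0016 36.7833
```

View pics/s18.png

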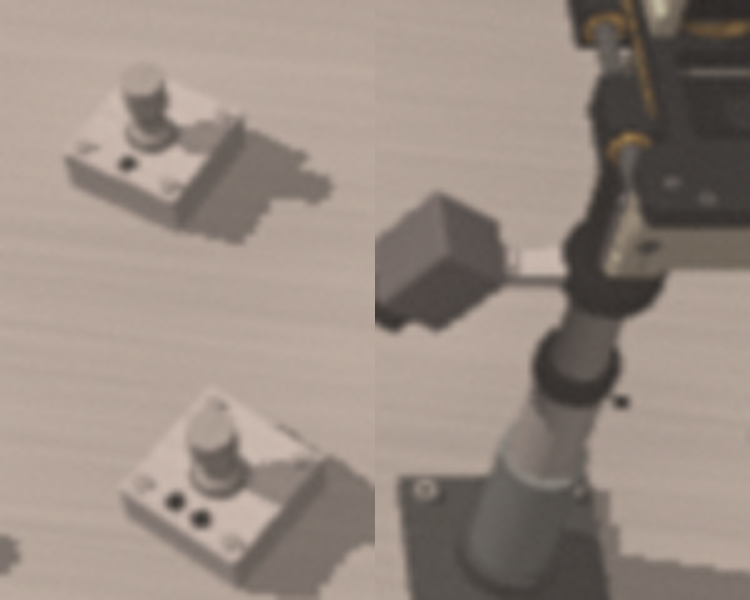

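Both specimens stand upright in their blocks. The mast is fully out and held steady with a 26 N pull. Handing in.

```bash
python3 -c "
from bench import robot
robot.hand_in(); print(robot.current_t(),robot.current_tcp_pos(),robot.current_contact_force())"
```

```text
the job is handed in; nothing more can be done
the job is handed in; nothing more can be done
```

I handed the job in at about 37 s of the 66 s allowed; no verdict was reported. One specimen stands in station 1 and the other in station 2. The mast is pulled up to its second stop and still held in the fingers.

**First grasp missed:** The first grasp closed above the specimen without moving it. A light touch on the table showed the real fingertips end about 32.5 mm behind the stated TCP, so I corrected every height after that.

**Specimens:** Both met the pocket floor at fingertip height 44 mm, exactly as expected for fully seated. The last scene picture shows both upright in their pockets.

**Mast:**
- **Button:** With the button pressed, the grip width read 27.8 mm where I expected 30 mm. The gripper reads slightly low on the specimens too (about 23.3 mm for 24 mm).
- **Extension:** The first upward pull stopped 2–3 mm short, partly because of side force. I recentred and continued to a firm stop 110 mm above the pinch height.
- **Hold:** Over the last 1.2 s the hand moved less than 0.1 mm, with a steady pull of about 26 N.

**Bystanders:** Nothing touched the collar, jar or screwdriver. They looked undisturbed in the pictures, but I did not measure them.

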